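# Open the air valves in order, then press the bar key

### The arm

A 7-joint arm with a two-finger parallel gripper is mounted at the origin on a cart in front of the work surface, level with it; the furniture and walls round the work are solid. World frame = base frame: x ahead of the robot, y to its left, z up, the work surface at z = 0. Lengths are in m, angles in rad, forces in N, time in s.
With the tool pointing down it reaches from about 0.4 to 0.9 m from the base axis. Payload 5.5 kg.
Tool frame: the origin (TCP) lies on the mounting face of the last link; the fingertips stand 173 mm ahead of it and the grasp point (between the pads) lies 155 mm ahead of it; y points along the fingers, z is the direction in which the jaws open and shut, and the axes are right-handed (so a half turn about y gives the same grasp; the last joint's range is limited). The gripper opens to 85 mm and grips with 20 to 120 N. Pads are 22 mm wide; open, the fingers measure 114 mm over their backs; the gripper's body (76 mm by 85 mm) begins 54 mm behind the grasp point. The pads swing forward as they close: fully open they stand 13 mm farther back than shut.
Start: joints at [1.365, 0.501, -0.427, 1.55, 0.221, 1.138, -0.21], TCP at [0.294, -0.58, 0.405] pointing down, gripper open.
Joint ranges: [-2.88, 2.88], [-0.31, 2.03], [-1.54, 1.56], [0.2, 2.42], [-1.41, 4.55], [0.19, 2.02], [-2.57, 2.57]. Speed limits (rad/s): [2.57, 2.57, 3.14, 3.14, 3.14, 3.14, 3.14].

### API

Orientations are given as a rotation vector (axis times angle).
In Python, from workcell import observe, viewer, ticket gives the robot as it stands.
- The arm moves only by the tool apply_moves, never from a script. Its arguments are lists of equal length, an entry for each row: "delta_rot": the turn, a rotation vector about the tool's x, y, z in degrees, a list of three; "travel": the shift along the tool's x, y, z in cm, a list of three; "gripper": the opening, from -1 (shut) to 1 (fully open). In form: {"delta_rot": [[wx, wy, wz], ...], "travel": [[dx, dy, dz], ...], "gripper": [gripper, ...]}. A call has 1 to 20 rows; each row is the pose to reach, as a shift and turn from the pose commanded when the call began, along the tool's axes at that moment; what a row does not reach only later rows make up. A row lasts 1/10 s, in which the tool goes at most 50 mm and 8.59 degrees, less where a joint would pass 70% of its speed; a pose out of reach is approached as far as the arm can. A call with a gripper value outside its range is refused whole. The fingers move at their own pace and stop on an object; "force" is the grip in N (left out, the last holds). Time passes only in rows, so rows that repeat a pose let the fingers close. It gives the time, the measured TCP pose, the force and the opening at its end, in the units of the state.
- observe(): the state, without advancing time (a new reading comes with each control period).
- viewer.read_camera(name): name is "scene" or "top"; returns a dict with "image" (480x640x3 uint8, red, green, blue), "vfov" (degrees; the focal length in pixels is half the picture's height over the tangent of half this angle, whatever the lens; pixels are square), "cx", "cy" (the principal point, pixels), "distortion" ([k1, k2, p1, p2, k3] as OpenCV has them; the pictures are not rectified), "view" (4x4, takes a point from world to camera coordinates). Camera axes: x right, y up, looking along -z (the intrinsics and any distortion apply to the point x, -y, -z); pixel columns grow to the right and rows downward; lengths in m; the calibration is good to about 2 mm. A picture is of the moment at which its call begins. There is no depth.
- ticket.job_done(): hands the job in, once; it reports no verdict.
The state is a dict: "clock": time; "qpos": joint angles; "qd": joint speeds; "joint_torque": joint torques, N m; "eef_pos": TCP position; "eef_rot": TCP orientation; "force": force on the tool from outside, world axes, zero at the start; "wrist_torque": the same for the moment, N m; "opening": finger opening in m.
Only numpy, scipy, OpenCV 4.12 (cv2) and the standard library are available. Lean on these libraries where they do the work, as an engineer would, in place of code of your own. Each camera call takes 0.05 s, during which the arm holds its last target. There are 200 camera calls.

### The job

Put the air gauge into service: on the valve bank push the broad mushroom head fully home first, then the square head fully home, and leave the small round head up. Only then push the long bar key of the grey key box all the way down for a moment and let it spring back, without pressing the round key beside it. This is pressing work for the fingertips: do not lift or shove the key box, and leave the things standing about where they are.

Things in the scene. Friction and masses are not known exactly. Their poses are not given: they have to be found in the camera images.
- main_head_top (a point): Broad round mushroom head (40 mm across), the main air valve; head of a latching valve on the valve bank; the origin is the middle of the head's flat top, about 80 mm above the worktop when up, z up. The head pushes straight down 8 mm. It is one of three black heads, 70 mm apart in a row, which stand at the same height and whose order along the row changes
- main_plunger (a joint): Travel of the mushroom head, m: 0 = up (shut), 0.008 = fully home (open). About 4 N moves it; it stays where it is left and has no spring. Starts between 0 and 0.001
- line_head_top (a point): Square head (26 x 26 mm), the line valve; head of a latching valve on the valve bank; the origin is the middle of the head's flat top, about 80 mm above the worktop when up, z up. The head pushes straight down 8 mm. It is one of three black heads, 70 mm apart in a row, which stand at the same height and whose order along the row changes
- line_plunger (a joint): Travel of the square head, m: 0 = up (shut), 0.008 = fully home (open). About 4 N moves it; it stays where it is left and has no spring. Starts between 0 and 0.001
- spare_head_top (a point): Small round head (20 mm across), the spare valve, to be left alone; head of a latching valve on the valve bank; the origin is the middle of the head's flat top, about 80 mm above the worktop when up, z up. The head pushes straight down 8 mm. It is one of three black heads, 70 mm apart in a row, which stand at the same height and whose order along the row changes
- spare_plunger (a joint): Travel of the small round head, m: 0 = up (shut), 0.008 = fully home (open). About 4 N moves it; it stays where it is left and has no spring. Starts at 0
- valve_rail: Dark rail of the valve bank, 74 x 232 x 12 mm, fixed to the worktop; origin at the centre of its underside, its y axis along the row of valves, z up. The aluminium valve blocks on it (58 x 46 mm) reach 54 mm above the worktop
- key_box: Loose grey key box on rubber feet, 90 (x) x 150 (y) x 38 mm high, about 0.9 kg; origin at the centre of its underside, z up. On its top are a long bar key (35 mm to its +y side) and a small round key (40 mm to its -y side). It may stand left or right of the valve bank
- bar_key_top (a point): Middle of the flat top of the long white bar key (56 x 20 mm) on the key box, about 50 mm above the worktop when up, z up. It pushes straight down 6 mm
- bar_key (a joint): Travel of the bar key, m: 0 = up, 0.006 = fully down. A spring takes it back up: 2 N at the top, 5 N at the bottom
- round_key_top (a point): Middle of the flat top of the small round white key (18 mm across) on the key box, 75 mm from the bar key, at the same height; to be left alone
- round_key (a joint): Travel of the round key, m: 0 = up, 0.006 = fully down; same spring
- large_ring: Bystander: dark setting ring lying flat, 72 mm across, 18 high; origin at the centre of its underside. Loose
- indicator: Bystander: dial indicator lying on its back, 138 x 57 x 22 mm; origin at the centre of its underside. Loose
- magnet: Bystander: black pot magnet with a knob, 43 mm across, 37 high; origin at the centre of its underside. Loose
- tape: Bystander: roll of tan tape lying flat, 48 mm across, 18 high; origin at the centre of its underside. Loose
- dark_connector: Bystander: black connector standing upright, 22 mm across, 46 high; origin at the centre of its underside. Loose
- pointer_mouse: Bystander: black computer mouse, 92 x 60 x 32 mm; origin at the centre of its underside. Loose
- hex_nut: Bystander: steel hexagon nut lying flat, 20 mm across, 10 high; origin at the centre of its underside. Loose

How it is judged:
On the way, in this order (a step that is already met when the one before it is completed fails the run):
1. the mushroom head is fully home (value of joint main_plunger above 0.0065 m), for 0.1 s.
2. the square head is fully home, the mushroom head still home (value of joint each of main_plunger, line_plunger above 0.0065 m), for 0.1 s.
3. the bar key is pressed down with both valves home (all of step 2 and value of joint bar_key above 0.0045 m), for 0.1 s.
At the end, for the whole second after the job is handed in: Mushroom and square heads at least 6.5 mm down of 8, small round head less than 2.5 mm down, both keys of the key box back up within 1.5 mm, the key box flat, at rest and within 25 mm of where it stood (all of step 2 and value of joint spare_plunger below 0.0025 m and value of joint each of bar_key, round_key below 0.0015 m and distance of key_box from where it was at the start of the episode below 0.025 m and angle between key_box's own z axis and vertical below 0.05 rad and linear speed of key_box below 0.01 m/s); the robot touches nothing.
It fails at once if the square head pressed in before the mushroom head is home (value of joint line_plunger above 0.003 m and value of joint main_plunger below 0.006 m).
It fails at once if the bar key pressed before both valves are home (value of joint bar_key above 0.003 m and value of joint any of main_plunger, line_plunger below 0.006 m).
It fails at once if the small round head or the round key pressed (value of joint spare_plunger above 0.0025 m or value of joint round_key above 0.003 m).
It fails at once if the key box lifted, tipped or shoved away (height (world z) of key_box above 0.012 m or angle between key_box's own z axis and vertical above 0.15 rad or distance of key_box from where it was at the start of the episode above 0.025 m).
It fails at once if a bystander moved or lifted by more than 25 mm, or the connector knocked over (distance of any of large_ring, indicator, magnet, tape, dark_connector, pointer_mouse, hex_nut from where it was at the start of the episode above 0.025 m or angle between dark_connector's own z axis and vertical above 0.7 rad).
It also fails if it takes over 48 s, if anything falls off the work surface, if the arm or the gripper's body presses on something with over 40 N, if the wrist force passes 120 N, or if a joint passes its speed limit or range.

## Working session

There is one attempt and no reset: what is moved stays moved. The work goes in short steps, Python scripts to look and compute and a tool call to move; the robot and the scene stay as the last step left them, time stands still between calls to the robot, and variables do not carry over. Pictures are saved under pics/ and viewed, about 8 in all and at most 12, crops included, and the job is handed in when it is done.

Besides the shell and the picture viewer there is one more tool, called after "Emit:" by a JSON object that holds its "method" and its "body". apply_moves: Moves the arm, as the interface text tells. Its arguments: {"type":"object","properties":{"delta_rot":{"type":"array"},"travel":{"type":"array"},"gripper":{"type":"array"},"force":{"type":"number"}},"required":["delta_rot","travel","gripper"]}

```bash
mkdir -p pics
cat > h.py <<'E'
import numpy as np, cv2
from workcell import observe, viewer, ticket
from scipy.spatial.transform import Rotation as R
def cam(n):
    c=viewer.read_camera(n); f=240/np.tan(np.radians(c["vfov"])/2)
    K=np.array([[f,0,c["cx"]],[0,f,c["cy"]],[0,0,1]]); return c,K,np.array(c["distortion"],float),np.array(c["view"])
def ray(C,u,v,z):
    c,K,d,V=C; p=cv2.undistortPoints(np.array([[[u,v]]],float),K,d)[0,0]
    Rm=V[:3,:3]; o=-Rm.T@V[:3,3]; r=Rm.T@np.array([p[0],-p[1],-1]); return o+r*(z-o[2])/r[2]
def proj(C,P):
    c,K,d,V=C; q=V[:3,:3]@np.array(P)+V[:3,3]
    return cv2.projectPoints(np.array([[q[0],-q[1],-q[2]]]),np.zeros(3),np.zeros(3),K,d)[0].ravel()
def save(n,img): cv2.imwrite("pics/"+n,img[:,:,::-1])
E
python3 - <<'E'
from h import *
for n in("scene","top"):
    C=cam(n); save(n+"0.png",C[0]["image"]); print(n,C[1][0,0],C[2],-C[3][:3,:3].T@C[3][:3,3],C[3][:3,:3].round(2).tolist())
s=observe(); print(s); print(R.from_rotvec(s["eef_rot"]).as_matrix().round(3))
E
```

```text
scene 512.9844264633028 [-0.07364895  0.          0.          0.          0.        ] [-0.19523308  0.37373375  0.85670383] [[-0.49, -0.87, 0.0], [0.6, -0.33, 0.73], [-0.64, 0.36, 0.68]]
top 540.0762678587713 [0.00214744 0.         0.         0.         0.        ] [ 0.33877396 -0.07190745  1.41999021] [[0.01, -1.0, -0.02], [0.99, 0.01, 0.15], [-0.15, -0.03, 0.99]]
{'clock': 0.1, 'qpos': array([ 1.36519896,  0.50176343, -0.42680479,  1.55135504,  0.22077983,
        1.13830115, -0.21031316]), 'qd': array([ 0.00018899, -0.00025272, -0.00044789, -0.00298244,  0.00097722,
       -0.00011936,  0.00221562]), 'joint_torque': array([-1.13007263e-02, -5.70813560e+01, -5.83907515e+00, -2.81751752e+01,
        1.03691214e-02,  5.48621625e-03,  8.70544886e-05]), 'eef_pos': array([ 0.29348961, -0.57960443,  0.4037527 ]), 'eef_rot': array([-0.46850714,  1.96224953, -1.95872985]), 'force': array([ 0.39164388, -0.51237099,  0.27286575]), 'wrist_torque': array([ 0.00360485, -0.0234187 , -0.01728945]), 'opening': 0.08545796278184668}
[[-0.892 -0.001  0.452]
 [-0.452  0.002 -0.892]
 [-0.    -1.    -0.002]]
```

View pics/top0.png

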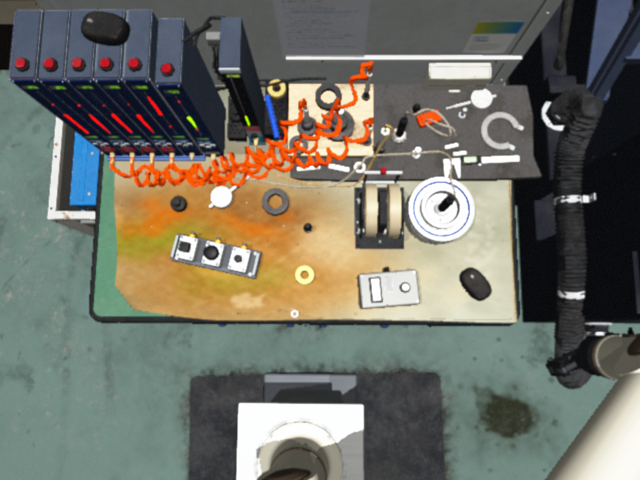

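View pics/scene0.png

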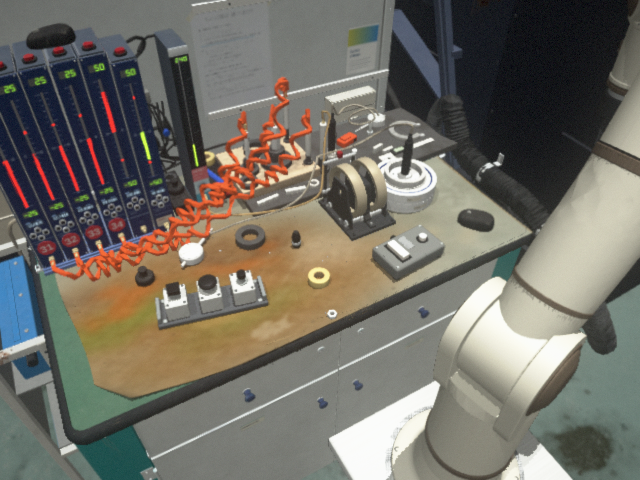

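The top picture shows the valve heads near (187,247), (212,252) and (240,258), and the key box near (390,289) with its bar key at (376,289). I'll enlarge these areas.

Run:
```python
from h import *
T=cv2.imread("pics/top0.png"); S=cv2.imread("pics/scene0.png")
def crop(I,x,y,w,h,k): return cv2.resize(I[y:y+h,x:x+w],None,fx=k,fy=k,interpolation=cv2.INTER_CUBIC)
a=np.hstack([crop(T,165,225,100,60,4),crop(T,350,255,100,60,4)])
b=np.hstack([crop(S,150,250,130,85,3.0769),crop(S,360,210,130,85,3.0769)])
b=cv2.resize(b,(800,262)); cv2.imwrite("pics/c1.png",np.vstack([a,b]))
```

```text
(no output)
```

View pics/c1.png

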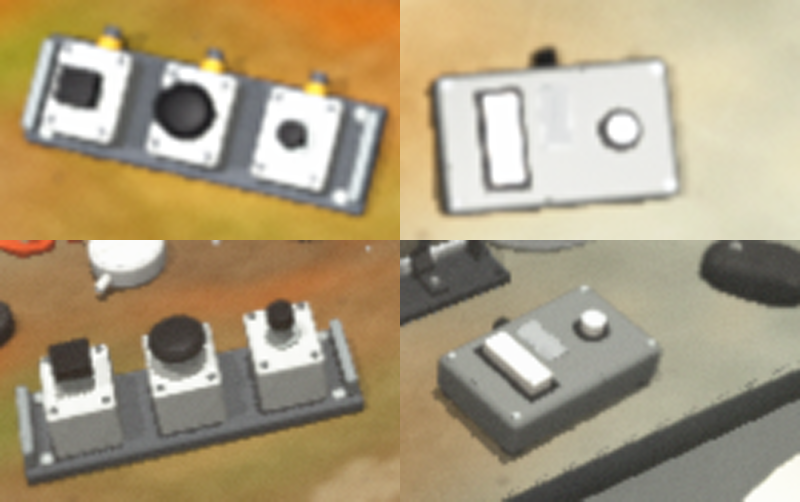

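Run:
```python
from h import *
T=cam("top");S=cam("scene")
t=lambda u,v,x,y:((u+.5)/4-.5+x,(v+.5)/4-.5+y)
s=lambda u,v,x,y:((u+.5)/3.077-.5+x,(v-240+.5)/3.077-.5+y)
it=dict(sq=(t(76,86,165,225),s(71,356,150,250),.08),mu=(t(184,109,165,225),s(178,337,150,250),.08),sm=(t(291,134,165,225),s(280,311,150,250),.08),
bar=(t(104,139,350,255),s(518,358-0,360-130,210),.05),rnd=(t(221,129,350,255),s(594,319,360-130,210),.05))
P={}
for k,(a,b,z) in it.items():
    P[k]=ray(T,*a,z); print(k,P[k].round(4),ray(S,*b,z).round(4))
print(*[(a,b,np.linalg.norm(P[a]-P[b]).round(4)) for a,b in[("sq","mu"),("mu","sm"),("bar","rnd")]])
```

```text
sq [0.5401 0.2963 0.08  ] [0.5399 0.2956 0.08  ]
mu [0.526  0.2272 0.08  ] [0.5218 0.2279 0.08  ]
sm [0.5106 0.159  0.08  ] [0.5109 0.1594 0.08  ]
bar [ 0.4374 -0.1893  0.05  ] [ 0.4369 -0.1889  0.05  ]
rnd [ 0.4444 -0.2631  0.05  ] [ 0.4434 -0.2639  0.05  ]
('sq', 'mu', np.float64(0.0705)) ('mu', 'sm', np.float64(0.0698)) ('bar', 'rnd', np.float64(0.0741))
```

The two cameras agree to a few mm and the spacings check (70.5, 69.8 and 74.1 mm against 70, 70 and 75). I'll cross over high with the gripper shut.

Emit:
{"method": "apply_moves", "body": {"delta_rot": [[0,0,0],[0,0,0],[0,0,0],[0,0,0],[0,0,0],[0,0,0],[0,0,0],[0,0,0],[0,0,0],[0,0,0],[0,0,0],[0,0,0]], "travel": [[-2,0,-2],[-5,0,-5],[-8,0,-8.5],[-11,0,-11.5],[-14,0,-15],[-17,0,-18],[-20,0,-21.5],[-23,0,-24.5],[-26,0,-28],[-28,0,-30],[-28,0,-30],[-28,0,-30]], "gripper": [-1,-1,-1,-1,-1,-1,-1,-1,-1,-1,-1,-1]}}

```text
clock: 1.4
eef_pos: [0.408, -0.1854, 0.4048]
eef_rot: [-0.47, 1.959, -1.96]
force: [-0.1, -0.6, -0.6]
opening: -0.0001
```

Run:
```python
from h import *
s=observe(); print(s["clock"],s["qpos"].round(3),s["eef_pos"],s["force"]); print(R.from_rotvec(s["eef_rot"]).as_matrix().round(3))
M=R.from_rotvec(s["eef_rot"]).as_matrix(); print(M.T@(np.array([.525,.2275,.404])-s["eef_pos"]))
```

```text
1.4 [ 0.984  0.15  -0.667  2.027  0.111  0.998 -0.838] [ 0.40800314 -0.18540285  0.40482518] [-0.063842   -0.58329311 -0.62558494]
[[-0.891 -0.     0.453]
 [-0.453 -0.001 -0.891]
 [ 0.    -1.     0.001]]
[-0.29151086  0.00053383 -0.31495848]
```

Emit:
{"method": "apply_moves", "body": {"delta_rot": [[0,0,0],[0,0,0],[0,0,0],[0,0,0],[0,0,0],[0,0,0],[0,0,0],[0,0,0],[0,0,0],[0,0,0],[0,0,0],[0,0,0],[0,0,0],[0,0,0],[0,0,0]], "travel": [[-2,0,-2],[-5,0,-5.5],[-8,0,-8.5],[-11,0,-12],[-14,0,-15],[-17,0,-18.5],[-20,0,-21.5],[-23,0,-25],[-26,0,-28],[-28,0,-30.5],[-29.2,0,-31.5],[-29.2,3,-31.5],[-29.2,7,-31.5],[-29.2,10,-31.5],[-29.2,10,-31.5]], "gripper": [-1,-1,-1,-1,-1,-1,-1,-1,-1,-1,-1,-1,-1,-1,-1]}}

```text
clock: 2.9
eef_pos: [0.5254, 0.224, 0.3]
eef_rot: [-0.475, 1.963, -1.967]
force: [0.1, 0.6, -0.4]
opening: -0.0001
```

Run:
```python
from h import *
s=observe(); print(s["clock"],s["qpos"].round(3),s["eef_pos"],s["force"])
M=R.from_rotvec(s["eef_rot"]).as_matrix(); print(M.T@(np.array([.525,.2275,.1])-s["eef_pos"]),"tip",s["eef_pos"]+M[:,1]*.173)
C=cam("scene"); I=C[0]["image"][170:345,110:340]; save("c2.png",cv2.resize(I,None,fx=3.4,fy=3.4,interpolation=2))
```

```text
2.9 [ 0.122  0.573 -0.751  1.829  0.476  0.939 -1.947] [0.52539493 0.22404137 0.29995221] [ 0.09603682  0.57440846 -0.41888033]
[-0.00301498  0.19993324 -0.00325798] tip [0.52398988 0.22334327 0.12695933]
```

View pics/c2.png

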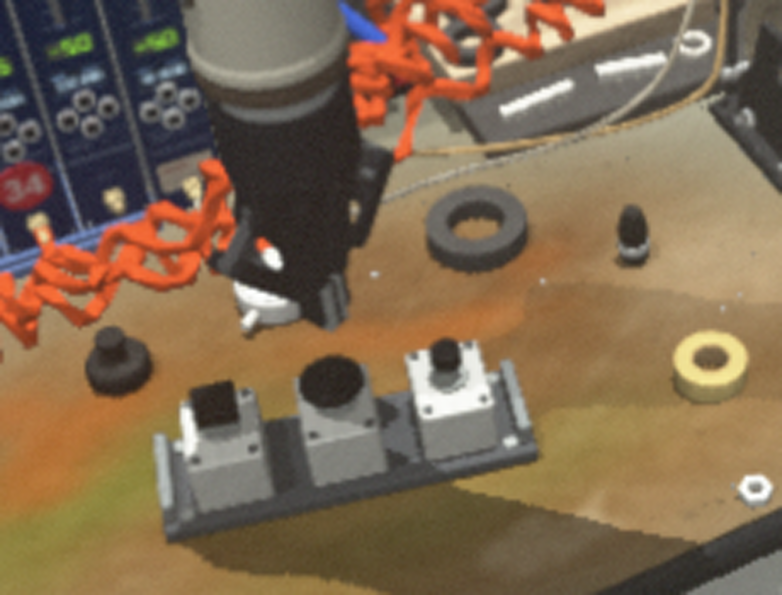

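The shut fingertips are over the mushroom head (332,378 in the crop), with a remaining error of about 4 mm at most. Pressing.

Emit:
{"method": "apply_moves", "body": {"delta_rot": [[0,0,0],[0,0,0],[0,0,0],[0,0,0],[0,0,0],[0,0,0],[0,0,0],[0,0,0],[0,0,0],[0,0,0]], "travel": [[0,1.5,0],[0,3,0],[0,4,0],[0,4.5,0],[0,4.8,0],[0,5.1,0],[0,5.4,0],[0,5.6,0],[0,5.7,0],[0,5.7,0]], "gripper": [-1,-1,-1,-1,-1,-1,-1,-1,-1,-1]}}

```text
clock: 3.95
eef_pos: [0.5262, 0.2274, 0.2479]
eef_rot: [-0.467, 1.96, -1.96]
force: [0.2, 0.2, 3.2]
opening: 0.0001
```

Run:
```python
from h import *
s=observe(); M=R.from_rotvec(s["eef_rot"]).as_matrix(); print(s["force"],s["wrist_torque"],"tip",s["eef_pos"]+M[:,1]*.173)
```

```text
[0.21369014 0.22042505 3.23873301] [0.03927923 0.10846806 0.03740203] tip [0.52635296 0.22746733 0.07493645]
```

Emit:
{"method": "apply_moves", "body": {"delta_rot": [[0,0,0],[0,0,0],[0,0,0],[0,0,0],[0,0,0]], "travel": [[0,0.2,0],[0,0.4,0],[0,0.5,0],[0,0.5,0],[0,0.5,0]], "gripper": [-1,-1,-1,-1,-1]}}

```text
clock: 4.45
eef_pos: [0.5262, 0.2278, 0.2453]
eef_rot: [-0.467, 1.958, -1.961]
force: [-7.8, -4.8, 24.1]
opening: -0.0002
```

Emit:
{"method": "apply_moves", "body": {"delta_rot": [[0,0,0],[0,0,0],[0,0,0],[0,0,0],[0,0,0],[0,0,0],[0,0,0],[0,0,0],[0,0,0]], "travel": [[0,-2,0],[0,-4,0],[0,-4.5,0],[-1.5,-4.5,-1.8],[-3,-4.5,-3.7],[-4.4,-4.5,-5.4],[-4.4,-4.5,-5.4],[-4.4,-4.5,-5.4],[-4.4,-4.5,-5.4]], "gripper": [-1,-1,-1,-1,-1,-1,-1,-1,-1]}}

```text
clock: 5.35
eef_pos: [0.5409, 0.2941, 0.2868]
eef_rot: [-0.469, 1.96, -1.963]
force: [0.6, -0.5, 0.1]
opening: -0.0
```

Run:
```python
from h import *
s=observe(); M=R.from_rotvec(s["eef_rot"]).as_matrix(); print(s["force"],s["qpos"].round(2),"tip",s["eef_pos"]+M[:,1]*.173)
C=cam("scene"); I=C[0]["image"][230:345,140:290]; save("c3.png",cv2.resize(I,None,fx=5,fy=5,interpolation=2))
```

```text
[ 0.58007766 -0.50943336  0.08899995] [-0.02  0.66 -0.72  1.73  0.52  0.96 -2.05] tip [0.54072073 0.29378377 0.11377556]
```

View pics/c3.png

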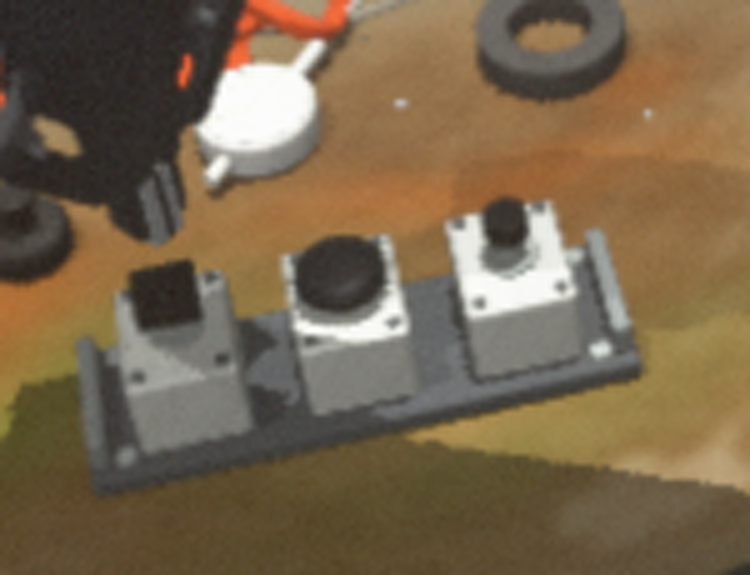

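The mushroom head (340,273) now sits low on its block and the spare (505,222) is still up. The fingertips are over the square head. Pressing it.

Emit:
{"method": "apply_moves", "body": {"delta_rot": [[0,0,0],[0,0,0],[0,0,0],[0,0,0],[0,0,0],[0,0,0],[0,0,0],[0,0,0],[0,0,0],[0,0,0],[0,0,0]], "travel": [[0,1.2,0],[0,2.4,0],[0,3,0],[0,3.4,0],[0,3.7,0],[0,4,0],[0,4.2,0],[0,4.4,0],[0,4.5,0],[0,4.5,0],[0,4.5,0]], "gripper": [-1,-1,-1,-1,-1,-1,-1,-1,-1,-1,-1]}}

```text
clock: 6.5
eef_pos: [0.5407, 0.2954, 0.2453]
eef_rot: [-0.468, 1.958, -1.962]
force: [-8.1, -7.0, 22.0]
opening: -0.0001
```

Same end height and force as the mushroom, so it is home. Now I'll lift and go to the bar key.

Emit:
{"method": "apply_moves", "body": {"delta_rot": [[0,0,0],[0,0,0],[0,0,0],[0,0,0],[0,0,0],[0,0,0],[0,0,0],[0,0,0],[0,0,0],[0,0,0],[0,0,0],[0,0,0],[0,0,0],[0,0,0],[0,0,0],[0,0,0],[0,0,0],[0,0,0],[0,0,0],[0,0,0]], "travel": [[0,-2,0],[0,-5,0],[0,-9,0],[0,-13,0],[2,-15,2.5],[5,-15,6],[8,-15,10],[11,-15,13.5],[14,-15,17.5],[17,-15,21],[20,-15,25],[23,-15,28.5],[26,-15,32],[28.5,-15,35.5],[30.3,-15,37.5],[31.1,-15,38.6],[31.1,-12,38.6],[31.1,-8,38.6],[31.1,-5,38.6],[31.1,-5,38.6]], "gripper": [-1,-1,-1,-1,-1,-1,-1,-1,-1,-1,-1,-1,-1,-1,-1,-1,-1,-1,-1,-1]}}

```text
clock: 8.5
eef_pos: [0.4368, -0.1878, 0.2896]
eef_rot: [-0.475, 1.966, -1.955]
force: [-1.3, -0.5, 0.6]
opening: -0.0002
```

Run:
```python
from h import *
C=cam("scene");C=cam("scene");s=observe(); M=R.from_rotvec(s["eef_rot"]).as_matrix(); print(s["force"],s["qpos"].round(2),"tip",s["eef_pos"]+M[:,1]*.173)
I=C[0]["image"]; f=lambda a:cv2.resize(a,None,fx=4,fy=4,interpolation=2); save("c4.png",np.vstack([f(I[180:300,330:480]),f(I[255:335,140:290])])[:600] if 0 else np.hstack([cv2.resize(I[180:300,340:470],(400,369)),cv2.resize(I[255:335,150:280],(400,369))]))
```

```text
[0.25050946 0.30370029 0.66701344] [ 0.91  0.4  -0.67  2.06  0.34  0.79 -1.06] tip [ 0.4388002  -0.18825991  0.12009435]
```

View pics/c4.png

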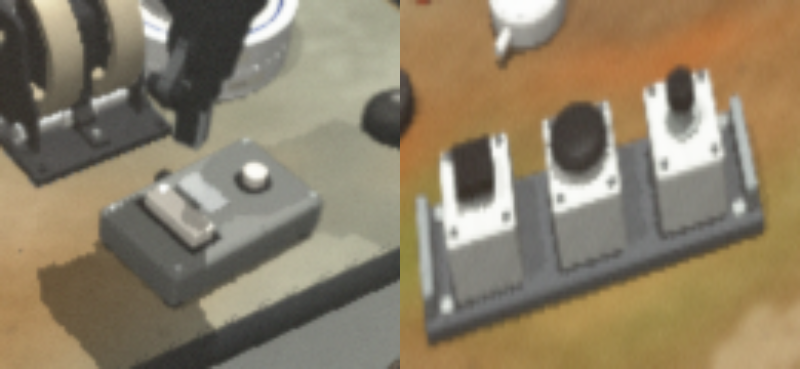

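Both pressed heads sit low and the spare stands tall. The fingertips are over the bar key (180,215 in the crop) and well clear of the round key. Pressing gently.

Emit:
{"method": "apply_moves", "body": {"delta_rot": [[0,0,0],[0,0,0],[0,0,0],[0,0,0],[0,0,0],[0,0,0],[0,0,0],[0,0,0],[0,0,0],[0,0,0],[0,0,0]], "travel": [[0,2,0],[0,4,0],[0,5.5,0],[0,6.3,0],[0,6.8,0],[0,7,0],[0,7.2,0],[0,7.4,0],[0,7.5,0],[0,7.5,0],[0,7.5,0]], "gripper": [-1,-1,-1,-1,-1,-1,-1,-1,-1,-1,-1]}}

```text
clock: 9.7
eef_pos: [0.4382, -0.1896, 0.218]
eef_rot: [-0.467, 1.96, -1.96]
force: [0.0, 1.7, 3.7]
opening: 0.0001
```

Tip at 45 mm, so the key is about 5 mm down with 3.7 N on the tool. A little farther.

Emit:
{"method": "apply_moves", "body": {"delta_rot": [[0,0,0],[0,0,0],[0,0,0],[0,0,0],[0,0,0]], "travel": [[0,0.1,0],[0,0.2,0],[0,0.2,0],[0,0.2,0],[0,0.2,0]], "gripper": [-1,-1,-1,-1,-1]}}

```text
clock: 10.2
eef_pos: [0.4384, -0.1894, 0.2172]
eef_rot: [-0.468, 1.959, -1.962]
force: [-5.6, 2.8, 21.9]
opening: -0.0002
```

A hard stop (22 N, tip at 44 mm), so the key is fully down. Letting go.

Emit:
{"method": "apply_moves", "body": {"delta_rot": [[0,0,0],[0,0,0],[0,0,0],[0,0,0],[0,0,0],[0,0,0],[0,0,0],[0,0,0]], "travel": [[0,-1,0],[0,-3,0],[0,-6,0],[0,-10,0],[0,-14,0],[0,-17,0],[0,-17,0],[0,-17,0]], "gripper": [-1,-1,-1,-1,-1,-1,-1,-1]}}

```text
clock: 11.0
eef_pos: [0.4377, -0.19, 0.3859]
eef_rot: [-0.467, 1.959, -1.962]
force: [0.1, -0.2, -0.2]
opening: -0.0002
```

Run:
```python
from h import *
for i in range(4): C=cam("scene")
I=C[0]["image"]; T=cam("top")[0]["image"]; s=observe(); print(s["clock"],s["force"],abs(s["qd"]).max(),s["eef_pos"])
r=lambda a:cv2.resize(a,(400,300),interpolation=2)
save("c5.png",np.vstack([np.hstack([r(I[190:290,340:473]),r(I[240:340,150:283])]),np.hstack([r(T[240:330,340:460]),r(I[130:360,110:540])])]))
```

```text
11.25 [0.44142234 0.28452172 0.42110074] 0.00699279960303084 [ 0.43745227 -0.189473    0.38442972]
```

View pics/c5.png

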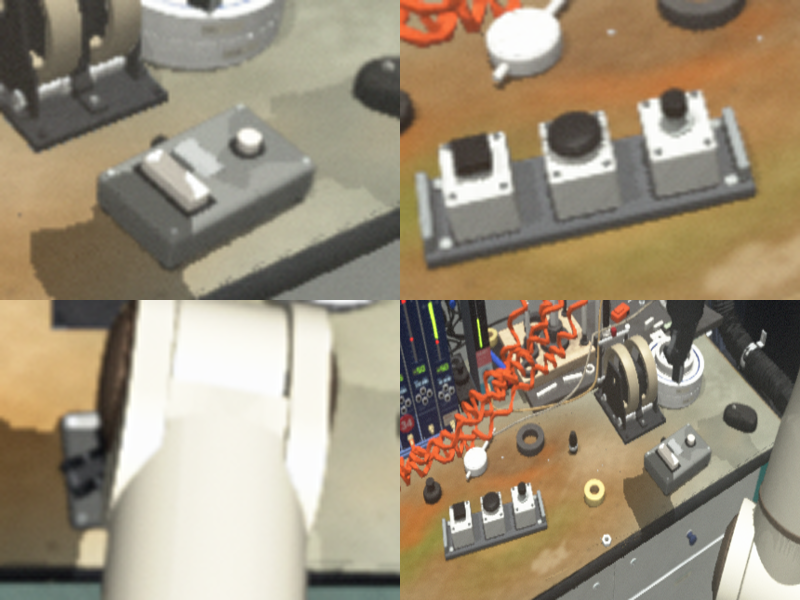

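The last picture shows the bar key up again at (175,178), the round key up, the box in place, and the mushroom and square heads low with the spare up. The arm is clear and nothing else has moved.

```bash
python3 -c "
from workcell import ticket; print(ticket.job_done())"
```

```text
the job is handed in; nothing more can be done
None
```

I did the task in the order asked and handed the job in at about 11.3 s on the robot clock; no verdict was reported. With the gripper shut, I pressed the mushroom head home, then the square head, then the bar key, and lifted clear.

| Pressed | Fingertip height at the stop | Force at the stop |
|---|---|---|
| Mushroom head | 72 mm | 24 N |
| Square head | 72 mm | 22 N |
| Bar key | 44 mm | 22 N |

These heights match the full 8 mm of head travel and 6 mm of key travel.

In the last scene picture:
- **Valve bank:** the mushroom and square heads sit low, and the small round head is up.
- **Key box:** both keys are up and the box stands flat where it was.
- **Bystanders:** all are where they started.

The robot was touching nothing, with the tool force at about zero. The final top-camera picture was mostly blocked by the arm, so these checks rest on the scene camera and the force readings. No check failed. The two cameras differed by at most about 4 mm, on the mushroom head, which is well within its 40 mm width.

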